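Shut the small tool case under the wire shelf

TASK

Take the open lid of the green tool case by its orange bar, lower it under control without letting it drop, and press it down until both catches snap and the lid is fully home. The bar starts under a low wire shelf: do not knock against the rack, and leave the battery pack, the tin with the yellow band and the clamp where they are.

Things in the scene. Friction and masses are not known exactly. Their poses are not given: they have to be found in the camera images.
- case: Base of a dark green plastic tool case, fixed on the bench, 130 mm deep (x) by 200 mm wide (y), rim 85 mm above the bench. Origin at the centre of its underside; its front faces its own -x (towards the robot), z up. Two black catch housings stand 14 mm out from its front face at y = +-75 mm, their tops 12 mm below the rim; otherwise the front is flat.
- lid (a joint): Lid angle in rad: 0 fully shut (catches snapped), 1.57 upright, grows as it opens, stop at 1.9. Hinge along the base's top rear edge. The lid starts leaning back at 1.62 to 1.74 and stays there; below about 0.9 it falls if let go. Lowered, it rests on the spring catches at about 0.08 and must be pressed with roughly 15 N near its front edge to snap to 0.
- lid_hinge (a point): Point on the hinge axis, at the middle of the lid's width, 85 mm above the bench. Axes turn with the lid: its -x runs from the hinge along the lid to its front edge, y along the hinge, z out of the lid's outer face.
- lid_bar (a point): Middle of the bow handle's grip: a round orange bar 12 mm thick along the lid's y, clear for 100 mm between two black arms. It lies 175 mm from the hinge along the lid's -x and 12 mm out along the lid's z, with 39 mm clear between bar and lid edge. Axes as lid_hinge. When shut it is 97 mm above the bench, in front of the case.
- lid_edge (a point): Point on the outer face of the lid (its top when shut, 111 mm above the bench), in the middle of the width, 15 mm in from the front edge: a good place to press. The lid is a shell 130 x 200 x 26 mm with a 6 mm top. Same axes as lid_hinge.
- rack: Fixed wire shelf on two posts. Origin on the bench, about under the case's hinge; z up. The shelf spans x = +37 to +187, y = -400 to +400 mm in its frame, underside 378 mm above the bench, 18 mm thick; 25 mm posts 408 mm tall at x = +181, y = +-394 mm. Its front rail is right above the open bar: the tool fits only if leaned about 35 degrees, fingers pointing away from the robot and down.
- battery: Black battery pack, 75 x 65 x 58 mm, standing on the bench beside the case. Origin at the centre of its underside. Leave it.
- tin: Steel tin with a yellow band, 68 mm diameter, 100 mm tall, standing on the bench beside the case. Origin at the centre of its underside. Leave it.
- clamp: Small bar clamp lying on the bench, 160 x 34 x 48 mm, long along its x. Origin at the centre of its underside. Leave it.
Not all that is in view belongs to the job. Leave any pink look-alike of the tin alone. Leave any blue look-alike of the battery alone.

How it is judged:
By the outcome, as a careful person would: the job done as asked, in the order asked, and still so for the second after the job is handed in, with the robot touching nothing.
It also fails if it takes over 51 s, if anything falls off the work surface, if the arm or the gripper's body presses on something with over 40 N, if the wrist force passes 120 N, or if a joint passes its speed limit or range.

ROBOT

A 6-joint arm with a two-finger parallel gripper is mounted at the origin on the work surface. World frame = base frame: x ahead of the robot, y to its left, z up, the work surface at z = 0. Lengths are in m, angles in rad, forces in N, time in s.
With the tool pointing down it reaches from about 0.25 to 0.775 m from the base axis. Payload 4 kg.
Tool frame: the origin (TCP) lies midway between the tips of the shut fingers; the grasp point (between the pads) lies 19 mm behind it (grip_point_offset is the distance from the TCP to the grasp point, in m); z points along the fingers, y is the line along which they close (so a half turn about z gives the same grasp; the last joint's range is limited). The gripper opens to 94 mm and grips with 3 to 60 N. Pads are 16 mm wide; open, the fingers measure 119 mm over their backs; the gripper's body (75 mm by 177 mm) begins 78 mm behind the grasp point.
Start: joints at [1.166, 0.087, 1.371, -0, 1.684, -0.103], TCP at [0.163, 0.525, 0.206] pointing down, gripper open.
Joint ranges: [-3.1, 3.1], [-0.76, 2.03], [0.27, 2.55], [-1.08, 4.22], [0.17, 2.65], [-2.57, 2.57]. Speed limits (rad/s): [2.79, 2.79, 3.14, 3.14, 3.14, 3.14].

INTERFACE

Orientations are given as [roll, pitch, yaw] about the fixed x, y, z axes, in that order (R = Rz(yaw) Ry(pitch) Rx(roll)).
In Python, from bench import * gives the robot as it stands.
- The arm moves only by the tool carry_out, never from a script. Its argument "commands" is a list of rows, each a list of 6 numbers: the shift along the tool's x, y, z in m, then the turn, a rotation vector about the tool's x, y, z in rad. In form: [[tx, ty, tz, rx, ry, rz], ...]. A call has exactly 5 rows; each row is the pose to reach, as a shift and turn from the pose commanded when the call began, along the tool's axes at that moment; what a row does not reach only later rows make up. A row lasts 1/10 s, in which the tool goes at most 50 mm and 8.59 degrees, less where a joint would pass 70% of its speed; a pose out of reach is approached as far as the arm can. A call with a gripper value outside its range is refused whole. "jaw" is the opening, from 0 (shut) to 1 (fully open), set as the call begins (left out, the last holds). The fingers move at their own pace and stop on an object; the grip force is fixed at half the most. Time passes only in rows, so rows that repeat a pose let the fingers close, or fill a call up. It gives the time, the measured TCP pose, the force, the opening and the grip force at its end, in the units of the state.
- get_obs(): the state, without advancing time (a new reading comes with each control period).
- snapshot(name): name is "side" or "top"; returns a dict with "img" (400x640x3 uint8, red, green, blue), "range_z" (400x640 float32, m along the optical axis (not along the pixel's ray), 0 where there is no reading), "fx", "fy", "cx", "cy" (pixels), "R" (3x3) and "t" (3): a world point X has camera coordinates R X + t. Camera axes: x right, y down, z forward; pixel columns grow to the right and rows downward; lengths in m; the calibration is good to about 2 mm. A picture is of the moment at which its call begins.
- close_job(): hands the job in; it is judged then, once.
The state is a dict: "time": time; "joint_positions": joint angles; "qvel": joint speeds; "joint_torque": joint torques, N m; "tool_pos": TCP position; "ee_rot": TCP orientation; "wrist_force": force on the tool from outside, world axes, zero at the start; "wrist_torque": the same for the moment, N m; "width": finger opening in m; "finger_force": force on a finger pad.
Only numpy, scipy, OpenCV 4.12 (cv2) and the standard library are available. Lean on these libraries where they do the work, as an engineer would, in place of code of your own. Each camera call takes 0.05 s, during which the arm holds its last target. There are 200 camera calls.

## Working session

There is one attempt and no reset: what is moved stays moved. The work goes in short steps, Python scripts to look and compute and a tool call to move; the robot and the scene stay as the last step left them, time stands still between calls to the robot, and variables do not carry over. Pictures are saved under pics/ and viewed, at most 10 in all, crops included, and the job is handed in when it is done.

Besides the shell and the picture viewer there is one more tool, called after ">>>" by a JSON object that holds its "api" and its "payload". carry_out: Moves the arm, as the interface text tells. Its arguments: {"type":"object","properties":{"commands":{"type":"array","items":{"type":"array","items":{"type":"number"}}},"jaw":{"type":"number"}},"required":["commands"]}

```bash
ls; mkdir -p pics; python3 - <<'E'
from bench import *
import cv2,numpy as np
o=get_obs();print({k:np.round(v,3).tolist() for k,v in o.items()})
for n in("side","top"):
    s=snapshot(n);cv2.imwrite(f"pics/{n}0.png",s["img"][:,:,::-1]);np.savez(f"{n}0.npz",**s)
    print(n,s["fx"],s["cx"],s["cy"],np.round(s["R"],3).tolist(),np.round(s["t"],3), "cam",np.round(-s["R"].T@s["t"],3))
E
```

```text
pics
{'time': 0.0, 'joint_positions': [1.166, 0.088, 1.372, -0.0, 1.684, -0.103], 'qvel': [0.0, 0.001, 0.001, 0.002, 0.0, -0.002], 'joint_torque': [-0.001, -34.017, -30.243, 0.072, 0.033, -0.0], 'tool_pos': [0.163, 0.525, 0.204], 'ee_rot': [-3.139, -0.0, 2.84], 'wrist_force': [-0.262, 0.108, 0.484], 'wrist_torque': [-0.05, 0.011, 0.037], 'finger_force': 0.0, 'width': 0.094}
side 434.35241075709786 308.92317247873046 206.72829758193387 [[0.995, -0.104, 0.007], [-0.064, -0.662, -0.747], [0.082, 0.742, -0.665]] [-0.524  0.119  1.103] cam [ 0.438 -0.794  0.826]
top 396.315056715709 323.4664474834921 202.895097431819 [[0.013, -1.0, 0.023], [-0.993, -0.016, -0.118], [0.119, -0.022, -0.993]] [0.017 0.532 0.817] cam [0.431 0.043 0.874]
```

View pics/side0.png

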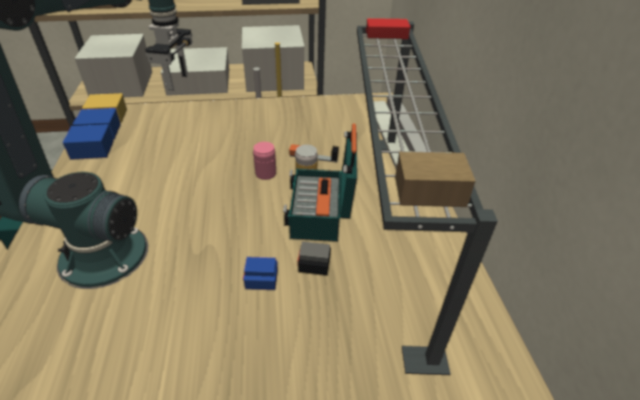

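View pics/top0.png

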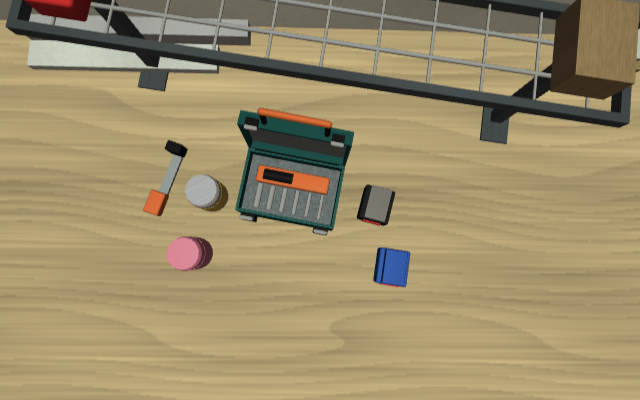

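Orange things that could be taken for the bar: the long bar at top (295,117) / side (354,140), the tool lying inside the case at top (292,180) / side (323,197), and the clamp's jaw at top (155,203) / side (295,150). I choose the first, on the lid's free edge under the rack rail. The pink tin (188,253) and the blue block (392,267) are decoys. Next I check the choice in a crop and measure.

```bash
cat > h.py <<'E'
import numpy as np,cv2
def load(n): return dict(np.load(n))
def orange(img):
    h=cv2.cvtColor(img,cv2.COLOR_RGB2HSV); return cv2.inRange(h,(4,140,100),(16,255,255))
def pts(s,m):
    v,u=np.nonzero((m>0)&(s["range_z"]>0)); z=s["range_z"][v,u]
    P=np.c_[(u-s["cx"])/s["fx"]*z,(v-s["cy"])/s["fy"]*z,z]; return (P-s["t"])@s["R"]
def ray(s,u,v):
    d=s["R"].T@np.array([(u-s["cx"])/s["fx"],(v-s["cy"])/s["fy"],1]); return -s["R"].T@s["t"],d/np.linalg.norm(d)
def plane(s,u,v,z): c,d=ray(s,u,v); return c+d*(z-c[2])/d[2]
E
python3 - <<'E'
from h import *
t=load("top0.npz");s=load("side0.npz");np.set_printoptions(precision=4,suppress=True)
for n,S in(("top",t),("side",s)):
    k,l,st,c=cv2.connectedComponentsWithStats(orange(S["img"]))
    for i in range(1,k):
        if st[i,4]>25:
            P=pts(S,l==i); r=cv2.minAreaRect(np.argwhere(l==i)[:,::-1].astype(np.float32))
            print(n,st[i],c[i],"med",np.median(P,0),"min",P.min(0),"max",P.max(0),r)
# green case pts
P=pts(t,cv2.inRange(cv2.cvtColor(t["img"],cv2.COLOR_RGB2HSV),(70,100,20),(95,255,140)))
rim=P[(P[:,2]>.078)&(P[:,2]<.092)&(P[:,0]<.8)&(P[:,0]>.3)&(abs(P[:,1])<.25)]
r=cv2.minAreaRect(rim[:,:2].astype(np.float32));print("rim",len(rim),r,cv2.boxPoints(r))
# dark rack pts z>.36
A=pts(t,np.ones((400,640)));A=A[(A[:,2]>.37)&(A[:,2]<.41)&(A[:,0]>.4)]
print("rack z",np.percentile(A[:,2],[5,50,95]))
# front edge: min x per y bin
for y in np.arange(-.35,.4,.1):
    b=A[abs(A[:,1]-y)<.01]
    if len(b):print("rail y %.2f"%y,np.sort(b[:,0])[:8:3], len(b))
a=cv2.resize(t["img"][90:240,140:420],None,fx=2.8,fy=2.8,interpolation=3)
b=cv2.resize(s["img"][100:250,230:430],None,fx=2.0,fy=2.0,interpolation=3)
c=np.zeros((420,784,3),np.uint8);c[:a.shape[0],:784]=a[:420]
cv2.imwrite("pics/crop0.png",c[:,:,::-1])
E
```

```text
top [258 108  74  20 516] [294.3915 117.4671] med [0.6401 0.078  0.2622] min [0.6265 0.0195 0.2558] max [0.6548 0.1367 0.2657] ((294.5000305175781, 117.50000762939453), (74.9002914428711, 6.935799598693848), 10.954063415527344)
top [256 165  74  29 922] [297.1204 180.2603] med [0.5703 0.0724 0.074 ] min [0.5466 0.0151 0.0596] max [0.6031 0.165  0.0815] ((292.4188232421875, 179.2387237548828), (72.74549865722656, 16.812599182128906), 10.922804832458496)
top [143 190  22  26 357] [153.7955 202.1092] med [0.5272 0.3849 0.0319] min [ 0.5008  0.3643 -0.0012] max [0.5532 0.4204 0.0365] ((153.75863647460938, 202.10345458984375), (15.598407745361328, 23.026222229003906), 21.80141258239746)
side [351 124   5  28 120] [353.2917 137.6417] med [0.6375 0.0693 0.2637] min [0.6265 0.0191 0.2579] max [0.6527 0.1279 0.2659] ((353.0, 137.5), (27.0, 4.0), 90.0)
side [290 145   8   9  45] [292.5556 148.2667] med [0.5129 0.3801 0.0315] min [0.5041 0.3707 0.0153] max [0.529  0.4005 0.0355] ((292.300048828125, 148.4000244140625), (5.366562843322754, 10.28591251373291), 26.56505012512207)
side [317 178  13  38 335] [323.0836 199.7075] med [0.5698 0.0638 0.0754] min [0.5489 0.0138 0.0633] max [0.6    0.1622 0.0838] ((323.0, 196.5), (37.0, 12.0), 90.0)
rim 1502 ((0.563265323638916, 0.09254766255617142), (0.19871355593204498, 0.14482943713665009), 79.85968780517578) [[ 0.4745  0.0075]
 [ 0.6171 -0.018 ]
 [ 0.652   0.1776]
 [ 0.5095  0.2031]]
rack z [0.3796 0.3897 0.3991]
rail y -0.35 [0.5968 0.597  0.5971] 607
rail y -0.25 [0.6096 0.61   0.6101] 1087
rail y -0.15 [0.6233 0.6236 0.6239] 466
rail y -0.05 [0.6369 0.6374 0.6376] 439
rail y 0.05 [0.6509 0.6514 0.6514] 392
rail y 0.15 [0.6642 0.665  0.6651] 313
rail y 0.25 [0.6787 0.6789 0.679 ] 423
rail y 0.35 [0.6922 0.6925 0.6927] 315
```

View pics/crop0.png

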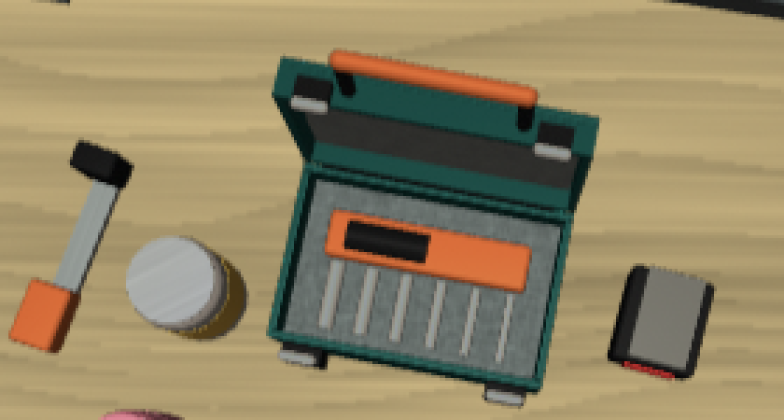

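The crop confirms it: the orange bar on two black arms runs along the lid's free edge, from (335,60) to (537,97) in the crop. It measures (0.642, 0.078, 0.258), which matches hinge (0.620, 0.083, 0.085) + 175 mm at θ≈1.63. The case yaw is about -10°, and the rail's front edge is at x≈0.655 there. I'll use a lean of about 48°, because the 177 mm body needs to stay in front of the rail.

```bash
cat > p.py <<'E'
from h import *
from bench import get_obs
from scipy.spatial.transform import Rotation as Ro, Slerp
YAW=np.radians(-10.1); A=np.array([np.cos(YAW),np.sin(YAW),0]); Z=np.array([0,0,1.])
H=np.array([.620,.0825,.085])
def bar(th): return H+.175*(-np.cos(th)*A+np.sin(th)*Z)+.012*(np.cos(th)*Z+np.sin(th)*A)
def rot(lean):
    l=np.radians(lean); z=np.sin(l)*A-np.cos(l)*Z; y=np.cos(l)*A+np.sin(l)*Z
    return Ro.from_matrix(np.c_[np.cross(y,z),y,z])
def tcp(p,lean,back=0.,off=.019): return p+rot(lean).as_matrix()[:,2]*(off-back)
def cur(): o=get_obs(); return np.array(o["tool_pos"]),Ro.from_euler("xyz",o["ee_rot"])
def row(p,R,p0,R0): return np.r_[R0.inv().apply(p-p0),(R0.inv()*R).as_rotvec()]
def path(p1,R1,n,p0=None,R0=None):
    """n*5 rows straight path, grouped per call (each relative to its call's start)"""
    if p0 is None:p0,R0=cur()
    S=Slerp([0,1],Ro.concatenate([R0,R1])); N=5*n; f=lambda i:(p0+(p1-p0)*i/N,S(i/N))
    show([f(i) for i in range(N+1)])
def show(P):
    for c in range(0,len(P)-1,5): print([np.round(row(*P[c+i],*P[c]),3).tolist() for i in range(1,6)])
E
python3 - <<'E'
from p import *
print(bar(1.63),bar(0))
p0,R0=cur()
B=bar(1.63); pm=np.array([.30,.33,.36]); S=Slerp([0,1],Ro.concatenate([R0,rot(48)]))
p1=tcp(B,48,.13); print(p1)
print("via");path(pm,S(.5),2)
print("pre");path(p1,rot(48),2,pm,S(.5))
E
```

```text
[0.64198747 0.07858344 0.25898337] [0.44771194 0.11318918 0.097     ]
[0.56077671 0.09304927 0.33325686]
via
[[-0.019, -0.015, -0.016, -0.034, -0.03, 0.068], [-0.038, -0.029, -0.031, -0.069, -0.06, 0.135], [-0.057, -0.044, -0.047, -0.103, -0.09, 0.203], [-0.075, -0.058, -0.062, -0.137, -0.12, 0.271], [-0.094, -0.073, -0.078, -0.171, -0.15, 0.339]]
[[-0.024, -0.005, -0.014, -0.034, -0.03, 0.068], [-0.049, -0.009, -0.028, -0.069, -0.06, 0.135], [-0.073, -0.014, -0.042, -0.103, -0.09, 0.203], [-0.097, -0.018, -0.056, -0.137, -0.12, 0.271], [-0.122, -0.023, -0.07, -0.171, -0.15, 0.339]]
pre
[[-0.033, 0.006, 0.011, -0.034, -0.03, 0.068], [-0.066, 0.012, 0.023, -0.069, -0.06, 0.135], [-0.099, 0.018, 0.034, -0.103, -0.09, 0.203], [-0.132, 0.023, 0.046, -0.137, -0.12, 0.271], [-0.165, 0.029, 0.057, -0.171, -0.15, 0.339]]
[[-0.027, 0.014, 0.018, -0.034, -0.03, 0.068], [-0.055, 0.027, 0.035, -0.069, -0.06, 0.135], [-0.082, 0.041, 0.053, -0.103, -0.09, 0.203], [-0.109, 0.055, 0.071, -0.137, -0.12, 0.271], [-0.137, 0.068, 0.088, -0.171, -0.15, 0.339]]
```

>>> {"api": "carry_out", "payload": {"commands": [[-0.02,-0.015,-0.015,-0.03,-0.03,0.07],[-0.04,-0.03,-0.03,-0.07,-0.06,0.135],[-0.055,-0.045,-0.045,-0.1,-0.09,0.2],[-0.075,-0.06,-0.06,-0.14,-0.12,0.27],[-0.095,-0.075,-0.08,-0.17,-0.15,0.34]], "jaw": 0.4}}

```text
time: 0.6
tool_pos: [0.2319, 0.4238, 0.2849]
ee_rot: [2.949, 0.118, 2.484]
wrist_force: [0.7, -0.4, -1.3]
width: 0.0574
finger_force: 0.0
```

>>> {"api": "carry_out", "payload": {"commands": [[-0.025,-0.005,-0.015,-0.03,-0.03,0.07],[-0.05,-0.01,-0.03,-0.07,-0.06,0.135],[-0.075,-0.015,-0.04,-0.1,-0.09,0.2],[-0.095,-0.02,-0.055,-0.14,-0.12,0.27],[-0.12,-0.025,-0.07,-0.17,-0.15,0.34]]}}

```text
time: 1.1
tool_pos: [0.2973, 0.3262, 0.363]
ee_rot: [2.724, 0.159, 2.112]
wrist_force: [-0.0, -0.1, -0.3]
width: 0.0375
finger_force: 0.0
```

>>> {"api": "carry_out", "payload": {"commands": [[-0.033,0.006,0.011,-0.03,-0.03,0.07],[-0.066,0.012,0.023,-0.07,-0.06,0.135],[-0.1,0.018,0.034,-0.1,-0.09,0.2],[-0.13,0.023,0.046,-0.14,-0.12,0.27],[-0.165,0.03,0.057,-0.17,-0.15,0.34]]}}

```text
time: 1.6
tool_pos: [0.4283, 0.2075, 0.3487]
ee_rot: [2.5, 0.116, 1.74]
wrist_force: [0.2, 0.6, -0.6]
width: 0.0375
finger_force: 0.0
```

>>> {"api": "carry_out", "payload": {"commands": [[-0.027,0.014,0.018,-0.03,-0.03,0.07],[-0.055,0.027,0.035,-0.07,-0.06,0.135],[-0.08,0.04,0.053,-0.1,-0.09,0.2],[-0.11,0.055,0.07,-0.14,-0.12,0.27],[-0.135,0.068,0.088,-0.17,-0.15,0.34]]}}

```text
time: 2.1
tool_pos: [0.5577, 0.0896, 0.3351]
ee_rot: [2.308, -0.003, 1.386]
wrist_force: [0.5, 0.4, 0.6]
width: 0.0376
finger_force: 0.0
```

```bash
python3 - <<'E'
from p import *
from bench import snapshot
o=get_obs();print(np.round(o["joint_positions"],3),np.round(o["tool_pos"],4))
B=bar(1.63); p0,R0=cur()
print(np.round(row(tcp(B,48,.06),rot(48),p0,R0),4)); path(tcp(B,48),rot(48),3)
im=[]
for n in("side","top"):
    s=snapshot(n); np.savez(n+"1.npz",**s); im.append(s["img"])
a=cv2.resize(im[0][80:230,250:450],(533,400)); b=cv2.resize(im[1][80:230,220:320],(267,400))
cv2.imwrite("pics/pre.png",np.hstack([a,b])[:,:,::-1])
E
```

```text
[ 0.253 -0.42   1.776 -0.372  1.032  0.504] [0.5577 0.0896 0.3351]
[ 0.0043  0.0005  0.0731 -0.0037  0.0042 -0.0081]
[[0.0, 0.0, 0.009, -0.0, 0.0, -0.001], [0.001, 0.0, 0.018, -0.0, 0.001, -0.001], [0.001, 0.0, 0.027, -0.001, 0.001, -0.002], [0.001, 0.0, 0.035, -0.001, 0.001, -0.002], [0.002, 0.0, 0.044, -0.001, 0.001, -0.003]]
[[0.0, 0.0, 0.009, -0.0, 0.0, -0.001], [0.001, 0.0, 0.018, -0.0, 0.001, -0.001], [0.001, 0.0, 0.027, -0.001, 0.001, -0.002], [0.001, 0.0, 0.035, -0.001, 0.001, -0.002], [0.001, 0.0, 0.044, -0.001, 0.001, -0.003]]
[[0.0, 0.0, 0.009, -0.0, 0.0, -0.001], [0.001, 0.0, 0.018, -0.0, 0.001, -0.001], [0.001, 0.0, 0.027, -0.001, 0.001, -0.002], [0.001, 0.0, 0.035, -0.001, 0.001, -0.002], [0.001, 0.0, 0.044, -0.001, 0.001, -0.003]]
```

View pics/pre.png

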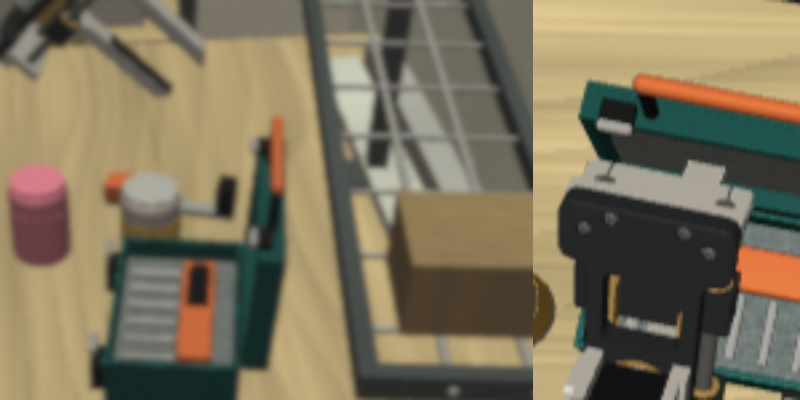

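The pre-grasp view shows the fingers at (150,70) in the side crop, in front of and above the bar (275,150). The gripper is lined up with the lid's width and clear of the rack. Approaching along the tool z.

>>> {"api": "carry_out", "payload": {"commands": [[0.001,0,0.01,0,0,-0.001],[0.001,0,0.025,0,0.001,-0.002],[0.002,0,0.04,-0.001,0.002,-0.004],[0.003,0,0.055,-0.002,0.003,-0.006],[0.004,0,0.07,-0.003,0.004,-0.008]]}}

```text
time: 2.7
tool_pos: [0.609, 0.0871, 0.2885]
ee_rot: [2.305, 0.001, 1.4]
wrist_force: [0.2, 0.4, -0.0]
width: 0.0375
finger_force: 0.0
```

>>> {"api": "carry_out", "payload": {"commands": [[0,0,0.01,0,0,0],[0,0,0.02,0,0,0],[0,0,0.03,0,0,0],[0,0,0.04,0,0,0],[0,0,0.045,0,0,0]]}}

```text
time: 3.2
tool_pos: [0.6421, 0.08, 0.2574]
ee_rot: [2.307, 0.002, 1.398]
wrist_force: [-0.1, -0.1, 0.5]
width: 0.0376
finger_force: 0.0
```

```bash
python3 - <<'E'
from p import *
from bench import snapshot
B=bar(1.63); p0,R0=cur()
print(np.round(row(tcp(B,48),rot(48),p0,R0),4))
s=snapshot("side"); m=orange(s["img"]); k,l,st,c=cv2.connectedComponentsWithStats(m)
for i in range(1,k):
    if st[i,4]>10: print(st[i],np.median(pts(s,l==i),0))
a=cv2.resize(s["img"][80:200,280:440],(800,600),interpolation=cv2.INTER_CUBIC)
cv2.imwrite("pics/near.png",a[:,:,::-1])
E
```

```text
[-0.0014  0.0013  0.018  -0.0027 -0.0014  0.0035]
[351 129   5  23 101] [0.63627712 0.06186699 0.26358796]
[290 145   8   9  46] [0.51318339 0.38009033 0.03260464]
[317 178  13  38 336] [0.56998297 0.06302269 0.0752633 ]
```

View pics/near.png

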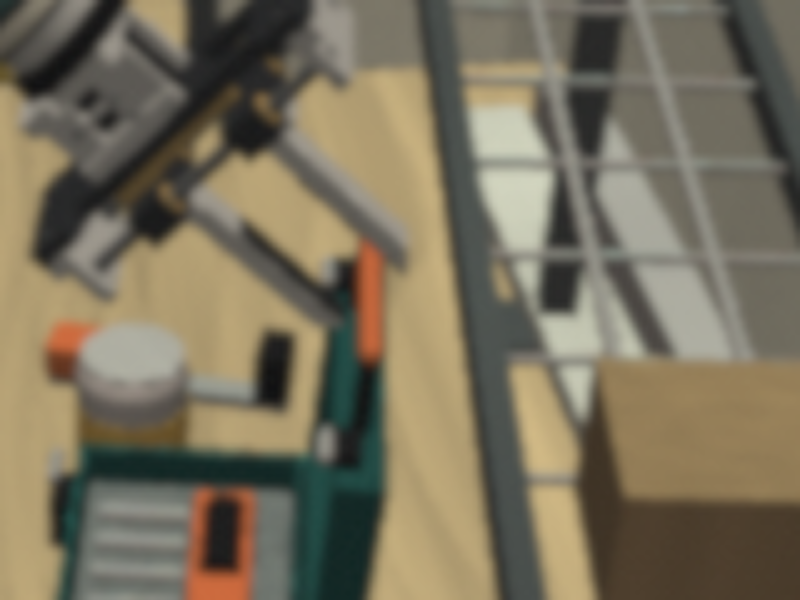

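The fingers straddle the bar: upper tip (405,260), lower tip (340,315), bar (370,300). The gripper body stays left of the rail. Advance 18 mm and close.

>>> {"api": "carry_out", "payload": {"commands": [[0,0,0.005,0,0,0],[-0.001,0.001,0.01,0,0,0],[-0.001,0.001,0.015,0,0,0],[-0.001,0.001,0.018,0,0,0],[-0.001,0.001,0.018,0,0,0]]}}

```text
time: 3.75
tool_pos: [0.6554, 0.0765, 0.2465]
ee_rot: [2.306, 0.002, 1.398]
wrist_force: [-0.6, -0.3, -0.9]
width: 0.0375
finger_force: 0.0
```

>>> {"api": "carry_out", "payload": {"commands": [[0,0,0,0,0,0],[0,0,0,0,0,0],[0,0,0,0,0,0],[0,0,0,0,0,0],[0,0,0,0,0,0]], "jaw": 0.0}}

```text
time: 4.25
tool_pos: [0.6549, 0.0768, 0.2461]
ee_rot: [2.307, 0.001, 1.398]
wrist_force: [-0.5, 1.2, -2.4]
width: 0.0114
finger_force: 30.0
```

```bash
cat >> p.py <<'E'
from scipy.optimize import brentq
def fit():
    """lid angle and bar position in the tool frame from the present grip (bar lies midway between the pads)"""
    p,R=cur(); f=lambda th:R.inv().apply(bar(th)-p)[1]
    th=brentq(f,*FR) if f(FR[0])*f(FR[1])<0 else None
    return th
FR=(1.3,1.9)
def lower(th0,th1,l0,l1,n,b,ease=True):
    """rows along the arc, bar held at tool-frame point b"""
    P=[]
    for i in range(5*n+1):
        s=i/(5*n); s=(1-np.cos(np.pi*s))/2 if ease else s
        R=rot(l0+(l1-l0)*s); P.append((bar(th0+(th1-th0)*s)-R.apply(b),R))
    p,R=cur(); print("start gap",np.round(row(*P[0],p,R),4)); show(P)
E
python3 - <<'E'
from p import *
p,R=cur();th=fit();b=R.inv().apply(bar(th)-p);print(th,b)
lower(th,.10,48,25,9,b)
E
```

```text
1.6219954061887267 [-4.82259479e-04  3.00437776e-17 -1.94136260e-02]
start gap [-0.      0.0001  0.     -0.0034 -0.0016  0.0033]
[[0.0, -0.0, -0.0, 0.0, 0.0, 0.0], [0.0, -0.001, -0.001, 0.002, -0.0, 0.0], [-0.0, -0.002, -0.002, 0.004, 0.0, 0.0], [-0.0, -0.003, -0.004, 0.008, 0.0, 0.0], [-0.0, -0.005, -0.006, 0.012, -0.0, 0.0]]
[[-0.0, -0.002, -0.003, 0.005, 0.0, 0.0], [0.0, -0.005, -0.006, 0.011, 0.0, -0.0], [-0.0, -0.008, -0.009, 0.018, 0.0, 0.0], [0.0, -0.012, -0.013, 0.026, 0.0, -0.0], [0.0, -0.016, -0.017, 0.035, 0.0, 0.0]]
[[-0.0, -0.005, -0.004, 0.009, -0.0, 0.0], [-0.0, -0.01, -0.008, 0.019, 0.0, -0.0], [-0.0, -0.016, -0.013, 0.03, -0.0, -0.0], [-0.0, -0.023, -0.017, 0.042, -0.0, 0.0], [-0.0, -0.03, -0.021, 0.053, 0.0, -0.0]]
[[0.0, -0.008, -0.004, 0.012, 0.0, 0.0], [0.0, -0.016, -0.007, 0.025, 0.0, -0.0], [0.0, -0.024, -0.01, 0.038, -0.0, 0.0], [0.0, -0.033, -0.013, 0.052, 0.0, 0.0], [0.0, -0.042, -0.015, 0.066, -0.0, 0.0]]
[[0.0, -0.009, -0.001, 0.014, 0.0, -0.0], [0.0, -0.019, -0.002, 0.028, -0.0, 0.0], [0.0, -0.029, -0.002, 0.042, -0.0, -0.0], [0.0, -0.038, -0.002, 0.056, 
[... 153 characters left out ...]
, 0.04, 0.0, -0.0], [-0.0, -0.035, 0.009, 0.053, 0.0, -0.0], [-0.0, -0.043, 0.013, 0.066, 0.0, -0.0]]
[[-0.0, -0.007, 0.004, 0.012, -0.0, 0.0], [0.0, -0.014, 0.008, 0.023, 0.0, 0.0], [0.0, -0.02, 0.012, 0.034, -0.0, 0.0], [-0.0, -0.025, 0.016, 0.044, 0.0, 0.0], [0.0, -0.031, 0.02, 0.053, -0.0, 0.0]]
[[0.0, -0.004, 0.004, 0.009, -0.0, 0.0], [0.0, -0.008, 0.008, 0.016, 0.0, 0.0], [0.0, -0.011, 0.011, 0.023, 0.0, 0.0], [0.0, -0.014, 0.014, 0.03, 0.0, 0.0], [-0.0, -0.017, 0.017, 0.035, -0.0, 0.0]]
[[0.0, -0.002, 0.002, 0.004, 0.0, -0.0], [0.0, -0.003, 0.004, 0.008, 0.0, -0.0], [0.0, -0.004, 0.005, 0.01, -0.0, -0.0], [0.0, -0.005, 0.006, 0.012, 0.0, -0.0], [0.0, -0.005, 0.006, 0.012, -0.0, -0.0]]
```

>>> {"api": "carry_out", "payload": {"commands": [[0,-0.001,-0.001,0.002,0,0],[0,-0.002,-0.003,0.006,0,0],[0,-0.004,-0.005,0.01,0,0],[0,-0.006,-0.007,0.014,0,0],[0,-0.008,-0.009,0.018,0,0]]}}

```text
time: 4.75
tool_pos: [0.6433, 0.0788, 0.2472]
ee_rot: [2.324, 0.001, 1.398]
wrist_force: [2.8, -0.1, -4.4]
width: 0.0109
finger_force: 30.0
```

>>> {"api": "carry_out", "payload": {"commands": [[0,-0.003,-0.003,0.006,0,0],[0,-0.006,-0.006,0.012,0,0],[0,-0.009,-0.009,0.018,0,0],[0,-0.0115,-0.012,0.024,0,0],[0,-0.0145,-0.0145,0.03,0,0]]}}

```text
time: 5.25
tool_pos: [0.6234, 0.0824, 0.2476]
ee_rot: [2.352, 0.001, 1.398]
wrist_force: [2.1, 0.7, -2.1]
width: 0.0109
finger_force: 30.0
```

```bash
python3 - <<'E'
from p import *
o=get_obs();print(np.round(o["wrist_force"],1),np.round(o["wrist_torque"],2))
p,R=cur();th=fit();b=R.inv().apply(bar(th)-p);print(th,b)
l=np.degrees(np.arcsin(R.as_matrix()[:,2]@A));print(l)
lower(th,.10,l,25,7,b,False)
E
```

```text
[ 2.1  0.7 -2.1] [0.07 0.04 0.09]
1.4490613820865796 [-4.22186243e-04  3.84501954e-15 -1.78660475e-02]
45.231321558725604
start gap [-0.      0.      0.      0.     -0.0019  0.0032]
[[0.0, -0.005, -0.004, 0.01, -0.0, 0.0], [0.0, -0.011, -0.009, 0.02, -0.0, 0.0], [0.0, -0.016, -0.013, 0.03, -0.0, 0.0], [0.0, -0.022, -0.017, 0.04, -0.0, 0.0], [0.0, -0.028, -0.02, 0.05, -0.0, 0.0]]
[[-0.0, -0.006, -0.003, 0.01, 0.0, 0.0], [-0.0, -0.013, -0.006, 0.02, 0.0, 0.0], [-0.0, -0.019, -0.009, 0.03, -0.0, 0.0], [-0.0, -0.025, -0.011, 0.04, -0.0, -0.0], [-0.0, -0.032, -0.013, 0.05, -0.0, 0.0]]
[[0.0, -0.007, -0.002, 0.01, 0.0, -0.0], [-0.0, -0.014, -0.003, 0.02, 0.0, -0.0], [0.0, -0.02, -0.004, 0.03, 0.0, -0.0], [-0.0, -0.027, -0.005, 0.04, 0.0, 0.0], [-0.0, -0.034, -0.005, 0.05, 0.0, 0.0]]
[[0.0, -0.007, 0.0, 0.01, 0.0, -0.0], [0.0, -0.014, 0.0, 0.02, -0.0, -0.0], [0.0, -0.021, 0.001, 0.03, -0.0, -0.0], [0.0, -0.028, 0.002, 0.04, -0.0, 0.0], [0.0, -0.035, 0.003, 0.05, -0.0, -0.0]]
[[-0.0, -0.007, 0.002, 0.01, 0.0, 0.0], [0.0, -0.013, 0.004, 0.02, 0.0, 0.0], [-0.0, -0.02, 0.006, 0.03, -0.0, 0.0], [-0.0, -0.026, 0.008, 0.04, 0.0, 0.0], [-0.0, -0.033, 0.011, 0.05, 0.0, 0.0]]
[[0.0, -0.006, 0.003, 0.01, -0.0, 0.0], [-0.0, -0.012, 0.007, 0.02, -0.0, 0.0], [0.0, -0.018, 0.01, 0.03, -0.0, 0.0], [-0.0, -0.024, 0.014, 0.04, -0.0, 0.0], [-0.0, -0.029, 0.018, 0.05, -0.0, 0.0]]
[[0.0, -0.005, 0.005, 0.01, 0.0, 0.0], [0.0, -0.01, 0.009, 0.02, 0.0, -0.0], [0.0, -0.015, 0.014, 0.03, 0.0, 0.0], [-0.0, -0.02, 0.019, 0.04, 0.0, 0.0], [0.0, -0.024, 0.025, 0.05, -0.0, 0.0]]
```

Forces are small and the lid follows. Continuing.

>>> {"api": "carry_out", "payload": {"commands": [[0,-0.005,-0.004,0.01,0,0],[0,-0.011,-0.009,0.02,0,0],[0,-0.016,-0.013,0.03,0,0],[0,-0.022,-0.017,0.04,0,0],[0,-0.028,-0.02,0.05,0,0]]}}

```text
time: 5.75
tool_pos: [0.5904, 0.0882, 0.2435]
ee_rot: [2.399, 0.0, 1.398]
wrist_force: [0.6, -1.0, 5.6]
width: 0.0113
finger_force: 30.0
```

>>> {"api": "carry_out", "payload": {"commands": [[0,-0.006,-0.003,0.01,0,0],[0,-0.013,-0.006,0.02,0,0],[0,-0.019,-0.009,0.03,0,0],[0,-0.025,-0.011,0.04,0,0],[0,-0.032,-0.013,0.05,0,0]]}}

```text
time: 6.25
tool_pos: [0.5588, 0.094, 0.2324]
ee_rot: [2.448, -0.0, 1.398]
wrist_force: [-1.0, 1.7, 7.5]
width: 0.0108
finger_force: 30.0
```

>>> {"api": "carry_out", "payload": {"commands": [[0,-0.007,-0.002,0.01,0,0],[0,-0.014,-0.003,0.02,0,0],[0,-0.02,-0.004,0.03,0,0],[0,-0.027,-0.005,0.04,0,0],[0,-0.034,-0.005,0.05,0,0]]}}

```text
time: 6.75
tool_pos: [0.529, 0.0992, 0.2134]
ee_rot: [2.501, -0.0, 1.398]
wrist_force: [-3.7, 2.1, 8.6]
width: 0.0111
finger_force: 30.0
```

```bash
python3 - <<'E'
import p; from p import *
p.FR=(.3,1.3)
o=get_obs();print(np.round(o["wrist_force"],1),np.round(o["wrist_torque"],2),np.round(o["joint_positions"],2))
q,R=cur();g=q-.0185*R.as_matrix()[:,2]
d=g-H; print("th",np.arctan2(d[2],-(d@A))-np.arctan2(.012,.175),"radius",np.hypot(d[2],d@A),"want",np.hypot(.175,.012))
th=fit();b=R.inv().apply(bar(th)-q);print(th,b)
l=np.degrees(np.arcsin(R.as_matrix()[:,2]@A));print(l)
lower(th,.10,l,25,4,b,False)
E
```

```text
[-3.7  2.1  8.6] [ 0.04 -0.24  0.06] [ 0.23 -0.36  1.89 -0.28  1.03  0.48]
th 0.8761968968971638 radius 0.17671315841951155 want 0.175410946066658
0.8763125267487369 [-4.83383435e-04 -1.24204032e-16 -1.71988862e-02]
36.706325673425496
start gap [-0.      0.      0.      0.     -0.0026  0.0029]
[[-0.0, -0.007, 0.0, 0.01, 0.0, -0.0], [-0.0, -0.014, 0.0, 0.02, 0.0, 0.0], [0.0, -0.021, 0.001, 0.031, 0.0, -0.0], [-0.0, -0.028, 0.002, 0.041, 0.0, -0.0], [-0.0, -0.035, 0.003, 0.051, -0.0, -0.0]]
[[0.0, -0.007, 0.002, 0.01, -0.0, 0.0], [0.0, -0.013, 0.004, 0.02, 0.0, 0.0], [0.0, -0.02, 0.006, 0.031, -0.0, -0.0], [0.0, -0.027, 0.008, 0.041, 0.0, 0.0], [0.0, -0.033, 0.011, 0.051, -0.0, 0.0]]
[[-0.0, -0.006, 0.003, 0.01, -0.0, -0.0], [-0.0, -0.012, 0.007, 0.02, -0.0, 0.0], [0.0, -0.018, 0.01, 0.031, 0.0, -0.0], [-0.0, -0.024, 0.014, 0.041, 0.0, -0.0], [-0.0, -0.029, 0.018, 0.051, -0.0, -0.0]]
[[0.0, -0.005, 0.005, 0.01, 0.0, -0.0], [-0.0, -0.01, 0.009, 0.02, 0.0, 0.0], [0.0, -0.015, 0.014, 0.031, 0.0, -0.0], [0.0, -0.02, 0.019, 0.041, 0.0, 0.0], [0.0, -0.024, 0.025, 0.051, -0.0, 0.0]]
```

>>> {"api": "carry_out", "payload": {"commands": [[0,-0.007,0,0.01,0,0],[0,-0.014,0,0.02,0,0],[0,-0.021,0.001,0.03,0,0],[0,-0.028,0.002,0.04,0,0],[0,-0.035,0.003,0.05,0,0]]}}

```text
time: 7.25
tool_pos: [0.5023, 0.1039, 0.1879]
ee_rot: [2.555, -0.0, 1.398]
wrist_force: [-1.2, 2.4, 3.4]
width: 0.0109
finger_force: 30.0
```

>>> {"api": "carry_out", "payload": {"commands": [[0,-0.007,0.002,0.01,0,0],[0,-0.013,0.004,0.02,0,0],[0,-0.02,0.006,0.03,0,0],[0,-0.027,0.008,0.04,0,0],[0,-0.033,0.011,0.05,0,0]]}}

```text
time: 7.75
tool_pos: [0.4814, 0.1074, 0.1593]
ee_rot: [2.605, 0.0, 1.398]
wrist_force: [-1.4, 5.6, 1.7]
width: 0.0111
finger_force: 30.0
```

>>> {"api": "carry_out", "payload": {"commands": [[0,-0.006,0.003,0.01,0,0],[0,-0.012,0.007,0.02,0,0],[0,-0.018,0.01,0.03,0,0],[0,-0.024,0.014,0.04,0,0],[0,-0.029,0.018,0.05,0,0]]}}

```text
time: 8.25
tool_pos: [0.4662, 0.1099, 0.1292]
ee_rot: [2.655, 0.001, 1.398]
wrist_force: [1.0, 5.4, 2.4]
width: 0.011
finger_force: 30.0
```

```bash
python3 - <<'E'
import p; from p import *
p.FR=(-.2,1.)
o=get_obs();print(np.round(o["wrist_force"],1),np.round(o["wrist_torque"],2),np.round(o["joint_positions"],2))
q,R=cur();g=q-.017*R.as_matrix()[:,2]
d=g-H; print("th",np.arctan2(d[2],-(d@A))-np.arctan2(.012,.175),"radius",np.hypot(d[2],d@A))
th=fit();b=R.inv().apply(bar(th)-q);print(th,b)
l=np.degrees(np.arcsin(R.as_matrix()[:,2]@A));print(l)
lower(th,.05,l,28,2,b,False)
E
```

```text
[1.  5.4 2.4] [ 0.7  -0.33  0.42] [ 0.26 -0.37  2.   -0.22  1.07  0.49]
th 0.2775484660862953 radius 0.17452105439131824
0.28215220911989175 [ 3.24059572e-05 -8.50085242e-16 -1.82002679e-02]
27.88720202768148
start gap [-0.     -0.     -0.      0.     -0.0011  0.0035]
[[-0.0, -0.003, 0.003, -0.0, 0.0, -0.0], [-0.0, -0.006, 0.006, -0.0, 0.0, -0.0], [-0.0, -0.009, 0.008, -0.001, 0.0, 0.0], [-0.0, -0.012, 0.011, -0.001, 0.0, -0.0], [-0.0, -0.014, 0.014, -0.001, 0.0, 0.0]]
[[-0.0, -0.003, 0.003, -0.0, 0.0, -0.0], [-0.0, -0.005, 0.006, -0.0, 0.0, 0.0], [-0.0, -0.008, 0.009, -0.001, -0.0, -0.0], [-0.0, -0.01, 0.013, -0.001, 0.0, -0.0], [-0.0, -0.013, 0.016, -0.001, 0.0, -0.0]]
```

>>> {"api": "carry_out", "payload": {"commands": [[0,-0.003,0.003,0,0,0],[0.001,-0.006,0.006,0,0,0],[0.001,-0.009,0.008,0,0,0],[0.001,-0.012,0.011,0,0,0],[0.001,-0.014,0.014,0,0,0]]}}

```text
time: 8.75
tool_pos: [0.4605, 0.111, 0.1106]
ee_rot: [2.654, 0.002, 1.397]
wrist_force: [-0.0, 0.3, 1.0]
width: 0.0112
finger_force: 30.0
```

>>> {"api": "carry_out", "payload": {"commands": [[0,-0.003,0.003,0,0,0],[0,-0.005,0.006,0,0,0],[0,-0.008,0.009,0,0,0],[0,-0.01,0.013,0,0,0],[0,-0.013,0.016,0,0,0]]}}

```text
time: 9.25
tool_pos: [0.4571, 0.1118, 0.0913]
ee_rot: [2.653, 0.002, 1.398]
wrist_force: [-11.0, -1.9, 17.6]
width: 0.0108
finger_force: 30.0
```

```bash
python3 - <<'E'
import p; from p import *
p.FR=(-.3,1.)
q,R=cur();th=fit();b=R.inv().apply(bar(th)-q);print(th,b,np.round(get_obs()["wrist_force"],1))
l=np.degrees(np.arcsin(R.as_matrix()[:,2]@A));print(l)
lower(th,-.05,l,l,1,b,False)
E
```

```text
0.058265161806376 [-2.84432175e-04 -2.91028102e-17 -1.80004719e-02] [-11.   -1.9  17.6]
27.992771791585817
start gap [ 0.      0.     -0.     -0.      0.0004  0.0039]
[[0.0, -0.002, 0.003, 0.0, 0.0, 0.0], [-0.0, -0.004, 0.006, 0.0, 0.0, 0.0], [-0.0, -0.006, 0.01, 0.0, 0.0, 0.0], [-0.0, -0.008, 0.013, 0.0, 0.0, 0.0], [-0.0, -0.01, 0.016, 0.0, 0.0, 0.0]]
```

>>> {"api": "carry_out", "payload": {"commands": [[0,-0.001,0.002,0,0,0],[0,-0.002,0.004,0,0,0],[0,-0.003,0.006,0,0,0],[0,-0.004,0.008,0,0,0],[0,-0.005,0.009,0,0,0]]}}

```text
time: 9.75
tool_pos: [0.4559, 0.112, 0.0801]
ee_rot: [2.655, 0.002, 1.398]
wrist_force: [-1.6, -0.5, 1.0]
width: 0.0107
finger_force: 30.0
```

```bash
python3 - <<'E'
import p; from p import *
p.FR=(-.3,1.)
q,R=cur();th=fit();b=R.inv().apply(bar(th)-q);print(th,b,np.round(get_obs()["wrist_force"],1))
from bench import snapshot
ims=[]
for n in("side","top"):
    s=snapshot(n);ims.append(s["img"]);P=pts(s,cv2.inRange(cv2.cvtColor(s["img"],cv2.COLOR_RGB2HSV),(70,100,20),(95,255,140)))
    d=(P-H); u=-(d@A); w=d@np.cross(Z,A); m=(u>0)&(u<.128)&(abs(w)<.098)&(P[:,2]>.1)&(P[:,2]<.15)
    if m.sum()>20:
        k=np.polyfit(u[m],P[m,2],1); print(n,m.sum(),"lid slope",k[0],"z at hinge",k[1])
a=cv2.resize(ims[0][140:260,270:390],(400,400)); b=cv2.resize(ims[1][130:250,220:360],(400,400))
cv2.imwrite("pics/shut.png",np.hstack([a,b])[:,:,::-1])
E
```

```text
-0.006161955231034173 [-2.78066014e-04  7.63034567e-18 -1.78786772e-02] [-1.6 -0.5  1. ]
side 2177 lid slope 0.013182161999436967 z at hinge 0.11063095509215783
top 6463 lid slope 0.00963510895864913 z at hinge 0.10957666489341333
```

View pics/shut.png

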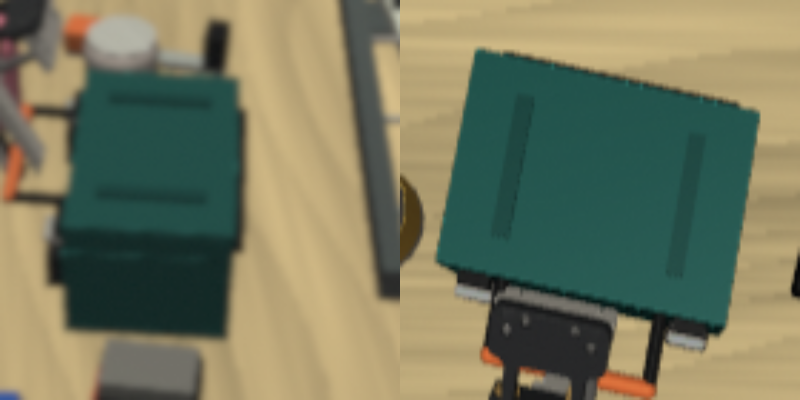

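The lid looks closed (right panel, catches at (470,290) and (687,340)), and the force fell from 17.6 to 1 N, so it snapped. I'll press a little more to confirm the hard stop.

>>> {"api": "carry_out", "payload": {"commands": [[0,-0.001,0.002,0,0,0],[0,-0.002,0.003,0,0,0],[0,-0.002,0.004,0,0,0],[0,-0.003,0.005,0,0,0],[0,-0.003,0.005,0,0,0]]}}

```text
time: 10.35
tool_pos: [0.456, 0.1121, 0.0774]
ee_rot: [2.654, 0.002, 1.397]
wrist_force: [-21.3, -0.8, 21.5]
width: 0.0112
finger_force: 30.0
```

>>> {"api": "carry_out", "payload": {"commands": [[0,0.001,-0.002,0,0,0],[0,0.003,-0.005,0,0,0],[0,0.003,-0.005,0,0,0],[0,0.003,-0.005,0,0,0],[0,0.003,-0.005,0,0,0]]}}

```text
time: 10.85
tool_pos: [0.4558, 0.1119, 0.0787]
ee_rot: [2.657, 0.002, 1.398]
wrist_force: [3.4, 0.5, -9.7]
width: 0.0111
finger_force: 30.0
```

>>> {"api": "carry_out", "payload": {"commands": [[0,0,0,0,0,0],[0,0,0,0,0,0],[0,0,0,0,0,0],[0,0,0,0,0,0],[0,0,0,0,0,0]], "jaw": 0.28}}

```text
time: 11.35
tool_pos: [0.4575, 0.1123, 0.0817]
ee_rot: [2.652, 0.001, 1.398]
wrist_force: [0.6, -0.1, -0.7]
width: 0.0267
finger_force: 0.0
```

>>> {"api": "carry_out", "payload": {"commands": [[0,0,-0.01,0,0,0],[0,0,-0.03,0,0,0],[0,0,-0.05,0,0,0],[0,0,-0.08,0,0,0],[0,0,-0.11,0,0,0]]}}

```text
time: 11.85
tool_pos: [0.4052, 0.1211, 0.1792]
ee_rot: [2.653, 0.001, 1.398]
wrist_force: [-0.4, -0.2, 0.2]
width: 0.0263
finger_force: 0.0
```

```bash
python3 - <<'E'
from p import *
from bench import snapshot
ims=[]
for n in("side","top"):
    s=snapshot(n);ims.append(s["img"]);P=pts(s,cv2.inRange(cv2.cvtColor(s["img"],cv2.COLOR_RGB2HSV),(70,100,20),(95,255,140)))
    d=(P-H); u=-(d@A); w=d@np.cross(Z,A); m=(u>0)&(u<.128)&(abs(w)<.098)&(P[:,2]>.1)&(P[:,2]<.15)
    k=np.polyfit(u[m],P[m,2],1); e=m&(u>.10); print(n,"slope",k,"front z left/right",np.median(P[e&(w>.05),2]),np.median(P[e&(w<-.05),2]))
    k,l,st,c=cv2.connectedComponentsWithStats(orange(s["img"]))
    for i in range(1,k):
        if st[i,4]>25: print(st[i],np.median(pts(s,l==i),0))
a=cv2.resize(ims[0][120:300,230:410],(400,400)); b=cv2.resize(ims[1][110:290,150:420],(400,267))
b=np.vstack([b,np.zeros((133,400,3),np.uint8)])
cv2.imwrite("pics/end.png",np.hstack([a,b])[:,:,::-1])
E
```

```text
side slope [-0.00032495  0.11070373] front z left/right 0.1108476630772295 0.1105166230036558
[290 145   8   9  45] [0.51241328 0.38119905 0.0325718 ]
[271 172   9  29 110] [0.44689083 0.10919926 0.10107657]
top slope [0.00046121 0.10957067] front z left/right 0.10946564180362217 0.10957258056600347
[143 190  22  25 356] [0.52714221 0.38451875 0.03224826]
[248 234  62  16 345] [0.44714221 0.11201267 0.10032464]
```

View pics/end.png

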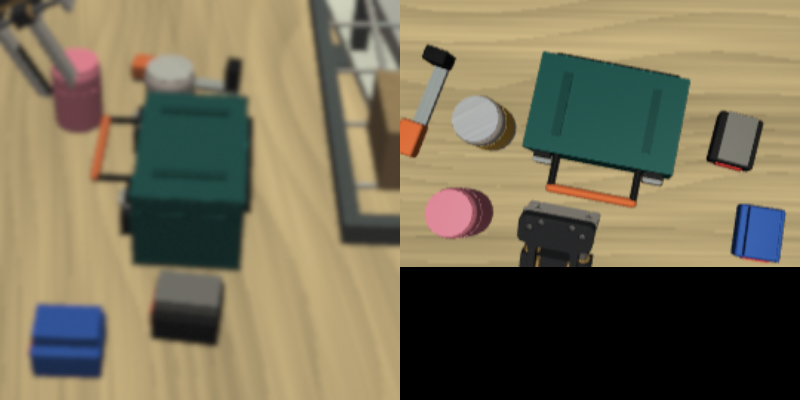

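The lid lies flat: slope about 0, front edge at 110 mm on both sides, bar free at (590,193). The tin, battery and clamp are unmoved, and the gripper is clear of everything. Handing in.

```bash
python3 -c "
from bench import *
print(close_job())"
```

```text
the job is handed in; nothing more can be done
None
```

I lowered the lid by its orange bar and pressed it until it snapped. It measures flat and fully home, I saw no contact with the rack, and the tin, battery pack and clamp are where they were. I handed the job in with the gripper clear, at about 12 s of robot time.

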